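Open the double-door vial cabinet: withdraw the bolt, swing both leaves

ROBOT

A 6-joint arm with a two-finger parallel gripper is mounted at the origin on the work surface. World frame = base frame: x ahead of the robot, y to its left, z up, the work surface at z = 0. Lengths are in mm, angles in degrees, forces in N, time in s.
With the tool pointing down it reaches from about 300 to 850 mm from the base axis. Payload 4.2 kg.
Tool frame: the origin (TCP) lies midway between the tips of the shut fingers; the grasp point (between the pads) lies 19 mm behind it; z points along the fingers, y is the direction in which the jaws open and shut (so a half turn about z gives the same grasp; the last joint's range is limited). The gripper opens to 91 mm and grips with 3 to 60 N. Pads are 32 mm wide; open, the fingers measure 118 mm over their backs; the gripper's body (76 mm by 178 mm) begins 60 mm behind the grasp point.
Start: joints at [69.271, 18.312, 89.639, -0, 72.044, -1.146], TCP at [192.733, 541.754, 213.976] pointing down, gripper open.
Joint ranges: [-177.97, 177.97], [-48.28, 115.42], [12.27, 149.76], [-77.06, 257.06], [2.81, 150.46], [-146.56, 146.56]. Speed limits (degrees/s): [147.25, 147.25, 180, 180, 180, 180].

INTERFACE

Orientations are given as [roll, pitch, yaw] about the fixed x, y, z axes, in that order (R = Rz(yaw) Ry(pitch) Rx(roll)).
In Python, from workcell import * gives the robot as it stands.
- The arm moves only by the tool arm_command, never from a script. Its argument "deltas" is text: rows parted by semicolons, each of 7 numbers parted by spaces: the shift along the tool's x, y, z in mm, then the turn, a rotation vector about the tool's x, y, z in degrees, then the finger opening in mm, from 0 to 91.2. In form: x y z wx wy wz hand; .... A call has 1 to 5 rows; each row shifts and turns the commanded pose from where the row before left it, along the tool's axes as they then stand; what a row does not reach is not made up. A row lasts 1/8 s, in which the tool goes at most 62.5 mm and 10.7 degrees, less where a joint would pass 70% of its speed; a pose out of reach is approached as far as the arm can. A call is refused whole if a number of a shift passes 62.5 or a number of a turn 10.7, either way. A call with a gripper value outside its range is refused whole. The fingers move at their own pace and stop on an object; "force" is the grip in N (left out, the last holds). Time passes only in rows, so rows that do not move let the fingers close. It gives the time, the measured TCP pose, the force and the opening at its end, in the units of the state.
- state(): the state, without advancing time (a new reading comes with each control period).
- grab_frame(name): name is "scene" or "top"; returns the picture (384x512x3 uint8, red, green, blue); there is no depth.
- camera_model(name): a dict with "fx", "fy", "cx", "cy" (pixels), "rvec" (rotation vector, rad) and "tvec" (3), from world to camera coordinates, as OpenCV has them. Camera axes: x right, y down, z forward; pixel columns grow to the right and rows downward; lengths in mm; the calibration is good to about 2 mm. A picture is of the moment at which its call begins. camera_model takes no time and is no camera call.
- job_done(): hands the job in, once; it reports no verdict.
The state is a dict: "time_s": time; "qpos": joint angles; "qvel": joint speeds; "effort": joint torques, N m; "ee_pos": TCP position; "ee_rot": TCP orientation; "force": force on the tool from outside, world axes, zero at the start; "torque": the same for the moment, N m; "gripper_width": finger opening in mm.
Only numpy, scipy, OpenCV 4.12 (cv2) and the standard library are available. Lean on these libraries where they do the work, as an engineer would, in place of code of your own. Each camera call takes 0.05 s, during which the arm holds its last target. There are 200 camera calls.

TASK

Open both doors of the small white bench cabinet wide, to about a right angle, so that the wide vial tray can be taken out later. The door nearer the robot swings freely and its cover strip laps over the other; the farther door is held at its top by a bolt, whose red knob must be slid down as far as it goes, with that door still shut, before it is pulled open. Leave the bottle, the jar and the vial rack on the bench where they stand.

Things in the scene. Friction and masses are not known exactly. Their poses are not given: they have to be found in the camera images.
- cabinet: White steel bench cabinet, fixed, 200 mm deep (its x), 340 wide (its y), 222 high. Origin: centre of its underside. Its -x axis points out of its front, roughly to the robot's left (world +y, turned up to 14 degrees to +x or 4 to -x). Its two pale grey doors meet at its y = 0; their shut front faces lie 115 mm from the origin along -x. The vial tray inside is look only.
- active_door_handle (a point): Grip point on the active door's handle: upright round black bar 10 mm thick, axis 35 mm out from the door's face and 102 mm from the hinge axis, from 125 to 215 mm above the bench, bent to the door at both ends (its top is at 220 mm). The point is on the bar's axis, 200 mm above the bench. Axes turn with the door: -x out of its face, z up.
- active_door_hinge (a point): Point on the active door's upright hinge axis: in its front face at the outer edge (cabinet's -y side, nearer the robot), 200 mm above the bench. Door: 165 mm along this frame's +y, 15 mm thick, 20 to 220 mm above the bench; -x out of its face. A steel cover strip on its free edge laps 12 mm over the passive door's front, so that one cannot open without pushing this one.
- active_door (a joint): Opening angle of the active door in rad: 0 shut, grows as it opens outwards, stop at 1.75. It has no latch, moves with light friction (0.08 N m) and stays where it is left. It may start shut or slightly ajar.
- passive_door_handle (a point): Grip point on the passive door's handle: the same upright bar as on the active door (axis 35 mm out from the face, 125 to 215 mm above the bench, 10 mm thick), 60 mm from the hinge axis. The point lies on the bar's axis, 200 mm above the bench. Axes: -x out of the door's front face, z up.
- passive_door_hinge (a point): Point on the passive door's upright hinge axis: in its front face at the outer edge (cabinet's +y side, farther from the robot), 200 mm above the bench. Door: 165 mm along this frame's -y, 15 mm thick, 20 to 220 mm above the bench; -x out of its face; axes turn with the door.
- passive_door (a joint): Opening angle of the passive door in rad: 0 shut, grows as it opens outwards, stop at 1.75. While the bolt is in the strike it can move at most about 0.02 rad. Friction 0.08 N m; it stays where it is left.
- bolt_knob (a point): Centre of the top face of the bolt's red knob, a block 28 mm along the door, 22 out from it, 14 high, centred 40 mm out from the passive door's face and 145 mm from its hinge axis; its top is 208 mm above the bench with the bolt fully up. Press it straight down from above to withdraw the bolt. Its stem joins a brass rod 10 mm thick, 10 mm out from the face. Axes as the passive door's.
- strike (a point): Centre of the top of the steel strike bracket on the cabinet that takes the bolt rod's upper end: 34 mm wide along the front, reaching 24 mm out from the shut doors' front face, 221 to 232 mm above the bench, right above the rod. Fixed to the cabinet.
- bolt (a joint): How far the bolt is slid down, in m: 0 fully up in the strike, clear of the strike above 0.012, stop at 0.028. It starts between 0 and 0.005. It slides against about 4 N of friction and stays where it is left.
- amber_bottle_center (a point): Bystander: amber glass bottle with red cap, 68 mm across, 140 mm high, standing on the bench; the point is its centre, 70 mm up.
- white_jar_center (a point): Bystander: white plastic jar with blue lid, 72 mm across, 90 mm high; the point is its centre, 45 mm up.
- vial_rack_center (a point): Bystander: aluminium vial rack, a block 100 x 70 x 40 mm with small vials standing 18 mm out of its top; the point is the block's centre, 20 mm up.

How it is judged:
By the outcome, as a careful person would: the job done as asked, in the order asked, and still so for the second after the job is handed in, with the robot touching nothing.
It also fails if it takes over 67 s, if anything falls off the work surface, if the arm or the gripper's body presses on something with over 40 N, if the wrist force passes 120 N, or if a joint passes its speed limit or range.

## Working session

There is one attempt and no reset: what is moved stays moved. The work goes in short steps, Python scripts to look and compute and a tool call to move; the robot and the scene stay as the last step left them, time stands still between calls to the robot, and variables do not carry over. Pictures are saved under pics/ and viewed, about 8 in all and at most 12, crops included, and the job is handed in when it is done.

Besides the shell and the picture viewer there is one more tool, called after "Call:" as a command line: name --argument value ..., lists and objects as JSON in quotes. arm_command: Moves the arm, as the interface text tells. Its arguments: {"type":"object","properties":{"deltas":{"type":"string"},"force":{"type":"number"}},"required":["deltas"]}

```bash
mkdir -p pics; python3 - <<'E'
from workcell import *
import cv2,numpy as np
for n in("scene","top"):
    f=grab_frame(n); cv2.imwrite(f"pics/{n}0.png",f[:,:,::-1]); m=camera_model(n)
    R=cv2.Rodrigues(np.array(m["rvec"]))[0]; print(n,m,"cam",-R.T@np.array(m["tvec"]))
a=[cv2.imread(f"pics/{n}0.png") for n in("scene","top")]
cv2.imwrite("pics/s0b.png",cv2.resize(a[0],(800,600),interpolation=2));cv2.imwrite("pics/t0b.png",cv2.resize(a[1],(800,600),interpolation=2))
print(state())
E
```

```text
scene {'fx': 403.3954608727526, 'fy': 403.3954608727526, 'cx': 256.5743423066312, 'cy': 185.11260367914377, 'rvec': array([ 1.37768658,  1.93013721, -0.99781307]), 'tvec': array([ 232.12228508, -185.24146226, 1498.72677459])} cam [1350.50176988  186.90478491  689.62937173]
top {'fx': 447.1236257855794, 'fy': 447.1236257855794, 'cx': 252.03642532587088, 'cy': 190.07593349293853, 'rvec': array([ 2.17011143, -2.20755686,  0.06547102]), 'tvec': array([ -57.71508553,  608.48031149, 1295.00359427])} cam [ 526.05894796  -70.2286683  1330.01637101]
{'time_s': 0.1, 'qpos': array([ 6.92721691e+01,  1.83466163e+01,  8.97006099e+01, -1.93759979e-03,
        7.20430757e+01, -1.14592366e+00]), 'qvel': array([-0.04056356, -0.05006884, -0.1569187 ,  0.02576199,  0.04962809,
        0.05553467]), 'effort': array([-3.48387284e-04, -4.13334525e+01, -2.32507879e+01,  7.29398592e-02,
        4.21783724e-02, -5.46757860e-05]), 'ee_pos': array([192.56060546, 541.31107468, 213.209913  ]), 'ee_rot': array([-1.79909679e+02,  3.59769198e-05,  1.60418692e+02]), 'force': array([-0.3018506 , -0.28559557, -0.0766987 ]), 'torque': array([-0.0066068 ,  0.02587981,  0.01341649]), 'gripper_width': 90.82711036540246}
```

View pics/s0b.png

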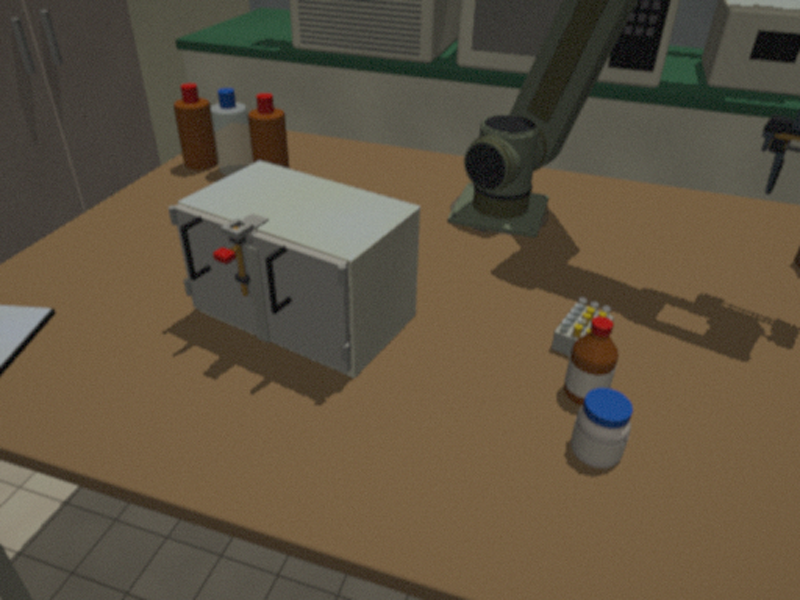

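View pics/t0b.png

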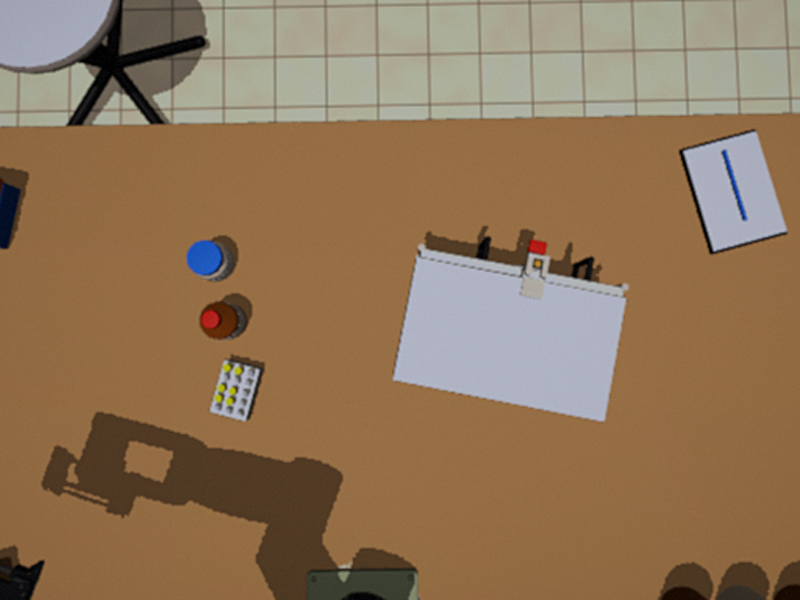

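Seen: the cabinet's front faces world +x, away from the robot (top view front edge (420,250)–(625,290)). This isn't the +y the text states, so I'll go by the images. The active door is on the world +y side, and the red knob is at (538,247). Next is a zoomed crop for exact points.

```bash
python3 - <<'E'
import cv2,numpy as np
s,t=[cv2.imread(f"pics/{n}0.png") for n in("scene","top")]
k=lambda a:cv2.resize(a,None,fx=5,fy=5,interpolation=cv2.INTER_CUBIC)
cv2.imwrite("pics/z0.png",np.vstack([k(t[147:197,250:410]),k(s[120:190,110:270])]))
E
```

```text
(no output)
```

View pics/z0.png

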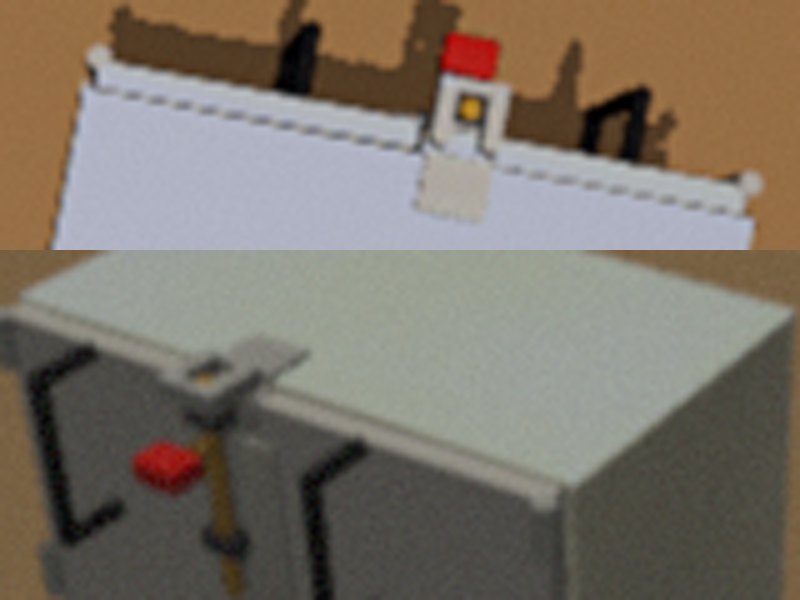

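```bash
cat > h.py <<'E'
import cv2,numpy as np
from scipy.optimize import least_squares
from scipy.spatial.transform import Rotation as Ro
from workcell import *
def proj(n,P):
    m=camera_model(n);K=np.array([[m["fx"],0,m["cx"]],[0,m["fy"],m["cy"]],[0,0,1]])
    return cv2.projectPoints(np.array(P,float).reshape(-1,1,3),np.array(m["rvec"]),np.array(m["tvec"]),K,None)[0].reshape(-1,2)
def c2w(p,c):  # cabinet xyz -> world
    a=np.radians(p[2]);c=np.atleast_2d(np.array(c,float))
    return np.c_[p[0]+c[:,0]*np.cos(a)-c[:,1]*np.sin(a),p[1]+c[:,0]*np.sin(a)+c[:,1]*np.cos(a),c[:,2]]
E
python3 - <<'E'
from h import *
T=lambda x,y:(250+x/5-.4,147+y/5-.4); S=lambda x,y:(110+x/5-.4,120+(y-250)/5-.4)
top=[(T(100,57),(-115,-165,222)),(T(750,183),(-115,165,222)),(T(471,55),(-155,20,206)),(T(470,108),(-125,20,224)),
((252.0,243),(100,-170,222)),((387,268.6),(100,170,222)),(T(83,88),(-100,-170,222)),(T(752,218),(-100,170,222)),(T(642,95),(-150,105,220)),(T(312,28),(-150,-63,220))]
sc=[(S(567,488),(-100,-170,222)),(S(793,313),(100,-170,222)),(S(20,296),(-100,170,222)),(S(168,455),(-155,20,206)),(S(308,478),(-150,-63,220)),(S(35,382),(-150,105,220)),(S(545,495),(-115,-165,222))]
def f(p): return np.r_[(proj("top",c2w(p,[c for _,c in top]))-[u for u,_ in top]).ravel(),(proj("scene",c2w(p,[c for _,c in sc]))-[u for u,_ in sc]).ravel()]
r=least_squares(f,[550,-200,170],loss="soft_l1")
print(r.x);print(f(r.x).reshape(-1,2).round(1).tolist())
for n,c in dict(ah=(-150,-63,200),ahin=(-115,-165,200),ph=(-150,105,200),phin=(-115,165,200),knob=(-155,20,208),strike=(-127,20,232)).items(): print(n,c2w(r.x,c).round(1))
E
```

```text
[ 526.59002013 -250.64881877  168.06801746]
[[-0.2, 0.4], [0.3, 0.2], [0.2, -0.0], [-0.3, 0.2], [-1.0, 0.1], [0.0, 1.0], [0.1, -0.3], [0.9, -0.5], [0.3, -0.4], [0.1, 0.3], [1.5, 0.4], [0.5, 0.0], [-1.1, 0.7], [-0.7, 0.3], [0.2, -0.4], [-0.3, -1.0], [0.1, 1.4]]
ah [[ 686.4 -220.   200. ]]
ahin [[ 673.2 -113.   200. ]]
ph [[ 651.6 -384.4  200. ]]
phin [[ 605.  -435.9  200. ]]
knob [[ 674.1 -302.3  208. ]]
strike [[ 646.7 -296.5  232. ]]
```

```bash
cat >> h.py <<'E'
CAB=[526.6,-250.65,168.07]
def rot(yaw): return Ro.from_euler("xyz",[180,0,yaw],degrees=True)
def handle(door,th,ex=0):  # handle axis xy at opening angle th (deg), and yaw for jaws along the door
    s=1 if door=="a" else -1; L=102 if s>0 else 60
    h=c2w(CAB,(-115,-165*s,0))[0,:2]; a=np.radians(CAB[2]+s*90+s*th); d=np.array([np.cos(a),np.sin(a)])
    n=s*np.array([-d[1],d[0]]);  # outward normal
    return h+L*d+(35+ex)*n, (-11.93+th if s>0 else 168.07-th)
def plan(wps):  # (x,y,z,yaw,hand,n)
    s=state(); p=np.array(s["ee_pos"]); R=Ro.from_euler("xyz",s["ee_rot"],degrees=True); rows=[]
    y0=s["ee_rot"][2]; q=p.copy(); P=p.copy()
    for x,y,z,yaw,h,n in wps:
        t=np.array([x,y,z]); st=P.copy(); sy=y0
        for i in range(1,n+1):
            g=st+(t-st)*i/n; G=rot(sy+(yaw-sy)*i/n)
            d=R.inv().apply(g-p).round(0 if n>1 and i<n else 1); w=np.degrees((R.inv()*G).as_rotvec()).round(1)
            rows.append(" ".join(f"{v:g}" for v in [*(d+0.),*(w+0.),h])); p=p+R.apply(d); R=R*Ro.from_rotvec(np.radians(w))
        P=t; y0=yaw
    for i in range(0,len(rows),5): print("; ".join(rows[i:i+5]))
E
python3 - <<'E'
from h import *
# strip top height: scene pixel -> plane just off the passive door face
px=np.array([161.,157.4])
for y in (0,6,12):
    z=min(range(150,225),key=lambda z:abs(proj("scene",c2w(CAB,(-117,y,z)))[0,1]-px[1])); print(y,z,proj("scene",c2w(CAB,(-117,y,z)))[0])
(x,y),w=handle("a",0); print(x,y,w)
s=state(); plan([(450,150,290,74,50,9),(x,y,260,w,50,9),(x,y,260,w,50,2)])
E
```

```text
0 203 [160.45902786 157.23905126]
6 201 [158.60297115 157.27905557]
12 199 [156.76075758 157.31876152]
686.3832721098366 -220.01821987095934 -11.93
-42 -31 -8 -0.1 0 9.6 50; -46 -24 -9 0 0 9.6 50; -49 -16 -9 0 0 9.6 50; -52 -8 -8 0 0 9.6 50; -52 1 -9 0 0 9.6 50
-51 10 -8 0 0 9.6 50; -49 18 -9 0 0 9.6 50; -45 26 -8 0 0 9.6 50; -39.7 33.7 -8.7 0 0 9.6 50; -32 37 3 0 0 9.6 50
-26 41 4 0 0 9.5 50; -19 45 3 0 0 9.6 50; -10 48 3 0 0 9.5 50; -3 48 4 0 0 9.6 50; 5 49 3 0 0 9.5 50
14 47 3 0 0 9.6 50; 21 44 4 0 0 9.5 50; 27.5 40 3 0 0 9.5 50; 0 0 0 0 0 0 50; 0 0 0 0 0 0 50
```

Call:
arm_command --deltas "-42 -31 -8 -0.1 0 9.6 50; -46 -24 -9 0 0 9.6 50; -49 -16 -9 0 0 9.6 50; -52 -8 -8 0 0 9.6 50; -52 1 -9 0 0 9.6 50" --force 15

```text
time_s: 0.72
ee_pos: [336.0, 322.5, 256.7]
ee_rot: [179.9, -0.1, 112.1]
force: [-0.3, 0.5, -0.1]
gripper_width: 50.0
```

Call:
arm_command --deltas "-51 10 -8 0 0 9.6 50; -49 18 -9 0 0 9.6 50; -45 26 -8 0 0 9.6 50; -40 34 -9 0 0 9.6 50; -32 37 3 0 0 9.6 50"

```text
time_s: 1.35
ee_pos: [478.3, 107.4, 288.1]
ee_rot: [179.9, -0.2, 64.1]
force: [0.3, -0.0, 0.8]
gripper_width: 50.0
```

Call:
arm_command --deltas "-26 41 4 0 0 9.5 50; -19 45 3 0 0 9.6 50; -10 48 3 0 0 9.5 50; -3 48 4 0 0 9.6 50; 5 49 3 0 0 9.5 50"

```text
time_s: 1.98
ee_pos: [608.2, -98.2, 269.6]
ee_rot: [-179.9, -0.0, 16.4]
force: [-0.4, 0.3, 0.2]
gripper_width: 49.8
```

Call:
arm_command --deltas "14 47 3 0 0 9.6 50; 21 44 4 0 0 9.5 50; 27 40 3 0 0 9.5 50; 0 0 0 0 0 0 50; 0 0 0 0 0 0 50"

```text
time_s: 2.6
ee_pos: [685.8, -219.5, 259.4]
ee_rot: [-179.9, 0.1, -11.8]
force: [0.2, 0.1, -0.1]
gripper_width: 49.9
```

```bash
python3 - <<'E'
from h import *
s=state(); print(s["ee_pos"],s["ee_rot"],s["qpos"].round(1),s["force"].round(1))
(x,y),w=handle("a",0); plan([(x,y,260,w,50,1),(x,y,181,w,50,3),(x,y,181,w,0,1)])
E
```

```text
[ 685.79996202 -219.47098071  259.40486476] [-1.79852891e+02  8.05831346e-02 -1.18350694e+01] [-18.7  31.1  62.5   0.1  86.4  83.1] [ 0.2  0.1 -0.1]
0.7 0.4 -0.6 -0.1 0.1 0.1 50; 0 0 26 0 0 0 50; 0 0 27 0 0 0 50; 0 0.1 26 0 0 0 50; 0 0 0 0 0 0 0
```

Call:
arm_command --deltas "0.5 0.5 0 0 0 0 50; 0 0 26 0 0 0 50; 0 0 27 0 0 0 50; 0 0 26 0 0 0 50; 0 0 0 0 0 0 0"

```text
time_s: 3.22
ee_pos: [685.2, -218.9, 179.5]
ee_rot: [-179.9, 0.2, -11.8]
force: [0.1, -0.1, 0.8]
gripper_width: 42.6
```

Call:
arm_command --deltas "0 0 0 0 0 0 0; 0 0 0 0 0 0 0; 0 0 0 0 0 0 0; 0 0 0 0 0 0 0" --force 15

```text
time_s: 3.72
ee_pos: [687.0, -220.6, 182.1]
ee_rot: [-179.9, -0.1, -11.9]
force: [-0.8, -0.3, 3.6]
gripper_width: 9.4
```

```bash
python3 - <<'E'
from h import *
s=state(); print(s["ee_pos"],s["ee_rot"],s["force"].round(1),s["gripper_width"])
wp=[]
for t in range(4,97,4):
    (x,y),w=handle("a",min(t,94)); wp.append((x,y,s["ee_pos"][2],w,0,1))
plan(wp)
E
```

```text
[ 686.98954031 -220.63183122  182.05060787] [-1.7991469e+02 -1.0523371e-01 -1.1885070e+01] [-0.8 -0.3  3.6] 9.440534186489213
6.3 -3.2 0 -0.1 -0.1 -4 0; 7 -2.6 0 0 0 -4 0; 7.1 -2.7 0 0 0 -4 0; 7 -2.7 0 0 0 -4 0; 7 -2.7 0 0 0 -4 0
7.1 -2.7 0 0 0 -4 0; 7 -2.7 0 0 0 -4 0; 7 -2.6 0 0 0 -4 0; 7.1 -2.7 0 0 0 -4 0; 7 -2.7 0 0 0 -4 0
7 -2.7 0 0 0 -4 0; 7.1 -2.7 0 0 0 -4 0; 7 -2.7 0 0 0 -4 0; 7 -2.7 0 0 0 -4 0; 7.1 -2.6 0 0 0 -4 0
7 -2.7 0 0 0 -4 0; 7 -2.7 0 0 0 -4 0; 7.1 -2.7 0 0 0 -4 0; 7 -2.7 0 0 0 -4 0; 7 -2.7 0 0 0 -4 0
7 -2.6 0 0 0 -4 0; 7.1 -2.7 0 0 0 -4 0; 7 -2.7 0 0 0 -4 0; 3.6 -1.3 0 0 0 -2 0
```

Call:
arm_command --deltas "7 -2.7 0 0 0 -4 0; 7 -2.7 0 0 0 -4 0; 7 -2.7 0 0 0 -4 0; 7 -2.7 0 0 0 -4 0; 0 0 0 0 0 0 0"

```text
time_s: 4.35
ee_pos: [716.4, -212.6, 182.1]
ee_rot: [-180.0, -0.2, 4.1]
force: [1.1, -0.0, 3.5]
gripper_width: 9.8
```

Call:
arm_command --deltas "7 -2.7 0 0 0 -4 0; 7 -2.7 0 0 0 -4 0; 7 -2.7 0 0 0 -4 0; 7 -2.7 0 0 0 -4 0; 7 -2.7 0 0 0 -4 0"

```text
time_s: 4.97
ee_pos: [746.9, -192.7, 182.1]
ee_rot: [180.0, -0.1, 24.1]
force: [-0.4, -1.4, 3.9]
gripper_width: 9.5
```

Call:
arm_command --deltas "7 -2.7 0 0 0 -4 0; 7 -2.7 0 0 0 -4 0; 7 -2.7 0 0 0 -4 0; 7 -2.7 0 0 0 -4 0; 7 -2.7 0 0 0 -4 0"

```text
time_s: 5.6
ee_pos: [769.6, -162.9, 182.1]
ee_rot: [179.9, -0.1, 44.1]
force: [0.4, -0.6, 3.4]
gripper_width: 9.7
```

Call:
arm_command --deltas "7 -2.7 0 0 0 -4 0; 7 -2.7 0 0 0 -4 0; 7 -2.7 0 0 0 -4 0; 7 -2.7 0 0 0 -4 0; 7 -2.7 0 0 0 -4 0"

```text
time_s: 6.22
ee_pos: [780.7, -127.1, 182.1]
ee_rot: [179.8, -0.1, 64.1]
force: [2.0, -1.7, 2.4]
gripper_width: 10.0
```

```bash
python3 - <<'E'
from h import *
s=state(); print(s["ee_pos"],s["ee_rot"],s["force"].round(1),s["gripper_width"])
for t in (74,76,78): print(t,handle("a",t))
wp=[]
for t in (80,84,88,92,94):
    (x,y),w=handle("a",t); wp.append((x,y,s["ee_pos"][2],w,0,1))
plan(wp)
E
```

```text
[ 780.66086641 -127.1361432   182.06726486] [ 1.79836595e+02 -1.15932945e-01  6.41396052e+01] [ 2.  -1.7  2.4] 9.95303137548446
74 (array([ 779.7371528 , -129.83906852]), 62.07)
76 (array([ 780.26042287, -126.11155814]), 64.07)
78 (array([ 780.65328594, -122.3680566 ]), 66.07)
7.8 -3.5 0 0.2 -0.1 -3.9 0; 7 -2.7 0 0 0 -4 0; 7 -2.7 0 0 0 -4 0; 7.1 -2.7 0 0 0 -4 0; 3.5 -1.3 0 0 0 -2 0
```

Call:
arm_command --deltas "7.5 -3 0 0 0 -4 0; 7 -2.7 0 0 0 -4 0; 7 -2.7 0 0 0 -4 0; 5 -2 0 0 0 -3 0; 0 0 0 0 0 0 0"

```text
time_s: 6.85
ee_pos: [780.4, -97.8, 182.1]
ee_rot: [179.8, -0.1, 79.1]
force: [3.8, 0.6, 2.4]
gripper_width: 9.9
```

Call:
arm_command --deltas "0 0 0 0 0 0 50; 0 0 0 0 0 0 50; 0 0 0 0 0 0 50; 0 0 -30 0 0 0 50; 0 0 -50 0 0 0 50"

```text
time_s: 7.48
ee_pos: [778.3, -98.3, 259.4]
ee_rot: [-179.7, -0.1, 79.1]
force: [1.1, -0.4, 0.4]
gripper_width: 49.9
```

```bash
python3 - <<'E'
from h import *
s=state(); print(s["ee_pos"],s["ee_rot"],s["force"].round(1),s["gripper_width"])
x,y,_=c2w(CAB,(-159,20,0))[0]; print(x,y)
plan([(x,y,255,78.07,0,5),(x,y,225,78.07,0,2)])
f=grab_frame("top")[130:226,230:358]; g=grab_frame("scene")[85:205,100:260]
cv2.imwrite("pics/a1.png",np.vstack([cv2.resize(f,(400,300)),cv2.resize(g,(400,300))])[:,:,::-1])
E
```

```text
[778.25656976 -98.26846964 259.37276279] [-1.79667347e+02 -8.15027178e-02  7.90882183e+01] [ 1.1 -0.4  0.4] 49.88439640009007
678.0314102875413 -303.0859416652958
-44 -12 1 -0.3 -0.1 0.2 0; -44 -12 1 0 0 0.2 0; -44 -11 1 0 0 0.2 0; -44 -12 1 0 0 0.2 0; -44.5 -11.1 0.5 0 0 0.2 0
0 0 15 0 0 0 0; 0 0 15 0 0 0 0
```

View pics/a1.png

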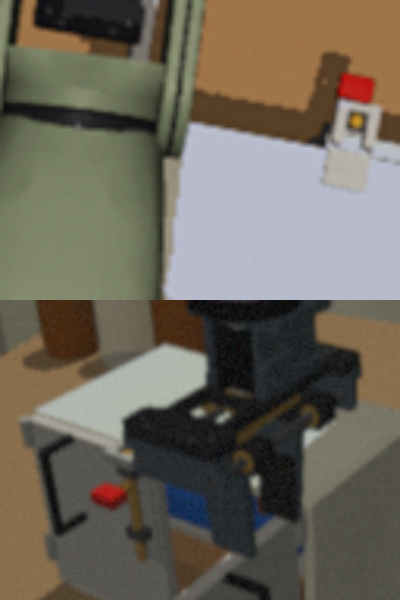

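The active door now stands open at about 90° (interior and blue tray visible), and the knob is untouched. Next I go to the knob.

Call:
arm_command --deltas "-44 -12 1 0 0 0.2 0; -44 -12 1 0 0 0.2 0; -44 -11 1 0 0 0.2 0; -44 -12 1 0 0 0.2 0; -44 -11 1 0 0 0.2 0"

```text
time_s: 8.2
ee_pos: [678.3, -303.9, 255.3]
ee_rot: [-180.0, -0.1, 78.1]
force: [0.7, 0.3, -0.4]
gripper_width: 2.7
```

Call:
arm_command --deltas "0 0 15 0 0 0 0; 0 0 15 0 0 0 0; 0 0 0 0 0 0 0; 0 0 0 0 0 0 0"

```text
time_s: 8.7
ee_pos: [680.2, -301.5, 225.9]
ee_rot: [180.0, -0.1, 78.2]
force: [-0.2, -0.3, -0.2]
gripper_width: 0.4
```

```bash
python3 - <<'E'
from h import *
s=state(); print(s["ee_pos"],s["ee_rot"],s["force"].round(1),s["gripper_width"])
x,y,_=c2w(CAB,(-159,20,0))[0]
plan([(x,y,220,78.07,0,1)])
f=grab_frame("top")[130:226,260:388]; g=grab_frame("scene")[95:185,90:210]
cv2.imwrite("pics/a2.png",np.vstack([cv2.resize(f,(400,300)),cv2.resize(g,(400,300))])[:,:,::-1])
E
```

```text
[ 680.16687957 -301.4610105   225.91332723] [ 1.79976284e+02 -1.11980567e-01  7.82052615e+01] [-0.2 -0.3 -0.2] 0.3758239718265367
-2 -1.8 5.9 0 -0.1 0.1 0
```

View pics/a2.png

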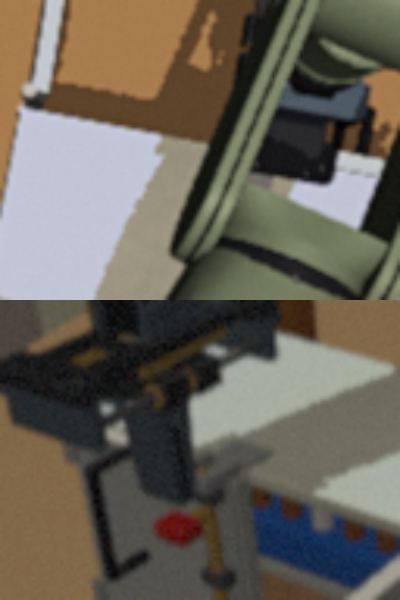

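The shut fingers sit right above the red knob, clear of the strike. Pressing down.

Call:
arm_command --deltas "-1.5 -1.5 8 0 0 0 0; 0 0 8 0 0 0 0; 0 0 6 0 0 0 0; 0 0 6 0 0 0 0; 0 0 6 0 0 0 0"

```text
time_s: 9.43
ee_pos: [677.9, -303.9, 192.5]
ee_rot: [179.9, -0.1, 78.1]
force: [0.4, 0.4, 4.4]
gripper_width: 0.5
```

Call:
arm_command --deltas "0 0 4 0 0 0 0; 0 0 3 0 0 0 0; 0 0 0 0 0 0 0"

```text
time_s: 9.8
ee_pos: [677.8, -303.8, 184.5]
ee_rot: [180.0, -0.1, 78.1]
force: [0.1, -1.0, 1.6]
gripper_width: 0.6
```

Call:
arm_command --deltas "0 0 2 0 0 0 0; 0 0 2 0 0 0 0; 0 0 0 0 0 0 0"

```text
time_s: 10.18
ee_pos: [677.7, -303.7, 180.7]
ee_rot: [180.0, -0.1, 78.1]
force: [-0.0, -1.0, 2.9]
gripper_width: 0.6
```

Call:
arm_command --deltas "0 0 1 0 0 0 0; 0 0 1 0 0 0 0; 0 0 0 0 0 0 0"

```text
time_s: 10.55
ee_pos: [678.0, -303.9, 180.2]
ee_rot: [179.9, -0.1, 78.1]
force: [-0.6, -0.4, 5.9]
gripper_width: 0.3
```

Call:
arm_command --deltas "0 0 1.5 0 0 0 0; 0 0 1.5 0 0 0 0; 0 0 0 0 0 0 0"

```text
time_s: 10.92
ee_pos: [679.1, -304.4, 180.2]
ee_rot: [179.6, -0.0, 78.1]
force: [-1.6, -0.4, 13.7]
gripper_width: 0.2
```

The knob is at its stop: the tip holds at z = 180.2 while the force rises to 13.7 N. Going up and on to the passive handle.

Call:
arm_command --deltas "0 0 -40 0 0 0 0; 0 0 -44 0 0 0 0; 0 0 0 0 0 0 50"

```text
time_s: 11.3
ee_pos: [679.1, -304.1, 264.0]
ee_rot: [179.6, -0.0, 78.1]
force: [1.3, 0.2, -0.4]
gripper_width: 7.4
```

```bash
python3 - <<'E'
from h import *
s=state(); print(s["ee_pos"],s["ee_rot"],s["force"].round(1),s["gripper_width"])
(x,y),w=handle("p",0);print(x,y,w)
plan([(x,y,262,w,50,9),(x,y,262,w,50,1)])
E
```

```text
[ 679.09215122 -304.11115925  264.04733945] [ 1.79563929e+02 -3.95703082e-02  7.81240153e+01] [ 1.3  0.2 -0.4] 7.413546865240846
651.654899569934 -384.3895681672172 168.07
-9 -1 0 0.4 0 -10 50; -9 -3 0 0 0 -10 50; -9 -4 1 0 0 -10 50; -7 -6 0 0 0 -10 50; -7 -7 0 0 0 -10 50
-5 -8 0 0 0 -10 50; -4 -8 1 0 0 -10 50; -2 -9 0 0 0 -10 50; -0.1 -9.8 0 0 0 -9.9 50; 0 0 0 0 0 0 50
```

Call:
arm_command --deltas "-9 -1 0 0.4 0 -10 50; -9 -3 0 0 0 -10 50; -9 -4 1 0 0 -10 50; -7 -6 0 0 0 -10 50; -7 -7 0 0 0 -10 50"

```text
time_s: 11.92
ee_pos: [661.8, -348.4, 256.5]
ee_rot: [-179.7, -0.6, 128.5]
force: [-0.1, -0.0, -0.3]
gripper_width: 49.9
```

Call:
arm_command --deltas "-5 -8 0 0 0 -10 50; -4 -8 1 0 0 -10 50; -2 -9 0 0 0 -10 50; 0 -10 0 0 0 -10 50; 0 0 0 0 0 0 50"

```text
time_s: 12.55
ee_pos: [649.4, -384.3, 255.8]
ee_rot: [179.9, -0.6, 167.9]
force: [0.5, 0.7, -0.1]
gripper_width: 50.3
```

```bash
python3 - <<'E'
from h import *
s=state(); print(s["ee_pos"],s["ee_rot"],s["qpos"].round(1),s["force"].round(1),s["gripper_width"])
(x,y),w=handle("p",0)
plan([(x,y,262,w,50,1),(x,y,181,w,50,3),(x,y,181,w,0,1)])
g=grab_frame("scene")[85:185,90:223]; f=grab_frame("top")[130:226,250:378]
cv2.imwrite("pics/a3.png",np.vstack([cv2.resize(f,(400,300)),cv2.resize(g,(400,300))])[:,:,::-1])
E
```

```text
[ 649.41826432 -384.34730764  255.75366201] [179.85109344  -0.5597251  167.94997141] [ -31.5   35.2   55.7   -0.    89.6 -109.4] [ 0.5  0.7 -0.1] 50.26559788518591
-2.1 0.4 -6.3 0.1 -0.6 -0.1 50; 0 0 27 0 0 0 50; 0 0 27 0 0 0 50; 0 0 27 0 0 0 50; 0 0 0 0 0 0 0
```

View pics/a3.png

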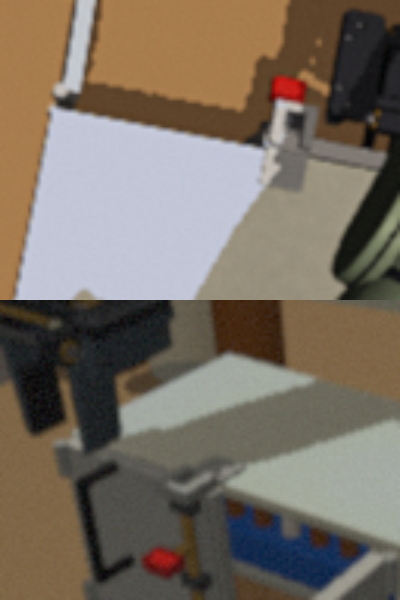

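The knob is down, the strike hole is empty in the top view, and the fingers straddle the passive handle. Descending and gripping.

Call:
arm_command --deltas "-2 0 0 0 -0.6 0 50; 0 0 25 0 0 0 50; 0 0 25 0 0 0 50; 0 0 25 0 0 0 50; 0 0 0 0 0 0 0"

```text
time_s: 13.28
ee_pos: [651.5, -383.5, 180.4]
ee_rot: [179.8, -0.0, 168.1]
force: [-0.9, 0.5, -0.2]
gripper_width: 42.7
```

Call:
arm_command --deltas "0 0 0 0 0 0 0; 0 0 0 0 0 0 0; 0 0 0 0 0 0 0; 0 0 0 0 0 0 0"

```text
time_s: 13.78
ee_pos: [652.4, -385.4, 184.0]
ee_rot: [-180.0, 0.3, 168.1]
force: [-1.5, -1.0, 1.9]
gripper_width: 9.6
```

```bash
python3 - <<'E'
from h import *
s=state(); print(s["ee_pos"],s["ee_rot"],s["force"].round(1),s["gripper_width"])
wp=[]
for t in range(5,96,5):
    (x,y),w=handle("p",min(t,93)); wp.append((x,y,s["ee_pos"][2],w,0,1))
plan(wp)
E
```

```text
[ 652.36407418 -385.3664757   183.96248743] [-179.97736489    0.29529291  168.09663791] [-1.5 -1.   1.9] 9.646463144624983
-4.2 -2.5 0 0 0.3 5 0; -5.1 -3.3 0 0 0 5 0; -5.1 -3.2 0 0 0 5 0; -5.1 -3.3 0 0 0 5 0; -5.1 -3.3 0 0 0 5 0
-5.1 -3.3 0 0 0 5 0; -5.1 -3.3 0 0 0 5 0; -5.1 -3.3 0 0 0 5 0; -5 -3.2 0 0 0 5 0; -5.1 -3.3 0 0 0 5 0
-5.1 -3.3 0 0 0 5 0; -5.1 -3.3 0 0 0 5 0; -5.1 -3.2 0 0 0 5 0; -5.1 -3.3 0 0 0 5 0; -5.1 -3.3 0 0 0 5 0
-5.1 -3.3 0 0 0 5 0; -5.1 -3.3 0 0 0 5 0; -5.1 -3.2 0 0 0 5 0; -3.1 -2 0 0 0 3 0
```

Call:
arm_command --deltas "-4.5 -2.7 0 0 0 5 0; -5.1 -3.3 0 0 0 5 0; -5.1 -3.3 0 0 0 5 0; -5.1 -3.3 0 0 0 5 0; 0 0 0 0 0 0 0"

```text
time_s: 14.4
ee_pos: [666.6, -404.3, 183.9]
ee_rot: [179.9, 0.3, 148.1]
force: [-0.5, -2.1, 3.1]
gripper_width: 9.5
```

Call:
arm_command --deltas "-5.1 -3.3 0 0 0 5 0; -5.1 -3.3 0 0 0 5 0; -5.1 -3.3 0 0 0 5 0; -5.1 -3.3 0 0 0 5 0; -5.1 -3.3 0 0 0 5 0"

```text
time_s: 15.02
ee_pos: [674.2, -432.2, 184.0]
ee_rot: [179.8, 0.1, 123.1]
force: [-2.0, -0.8, 4.2]
gripper_width: 9.5
```

Call:
arm_command --deltas "-5.1 -3.3 0 0 0 5 0; -5.1 -3.3 0 0 0 5 0; -5.1 -3.3 0 0 0 5 0; -5.1 -3.3 0 0 0 5 0; 0 0 0 0 0 0 0"

```text
time_s: 15.65
ee_pos: [671.2, -456.8, 183.9]
ee_rot: [179.8, 0.1, 103.2]
force: [-2.1, -2.0, 5.1]
gripper_width: 9.5
```

```bash
python3 - <<'E'
from h import *
s=state(); print(s["ee_pos"],s["ee_rot"],s["force"].round(1),s["gripper_width"])
for t in (62,65,68): print(t,handle("p",t))
wp=[]
for t in (70,75,80,85,90,94):
    (x,y),w=handle("p",t); wp.append((x,y,s["ee_pos"][2],w,0,1))
plan(wp)
E
```

```text
[ 671.23776314 -456.77076652  183.92470976] [1.79752409e+02 1.14824424e-01 1.03203059e+02] [-2.1 -2.   5.1] 9.493728370909983
62 (array([ 672.35173626, -452.88219821]), 106.07)
65 (array([ 671.3684946 , -456.38337308]), 103.07)
68 (array([ 670.2033631 , -459.82829081]), 100.07)
-4.7 -3.1 0 0.3 0.1 5.1 0; -5.1 -3.3 0 0 0 5 0; -5.1 -3.2 0 0 0 5 0; -5.1 -3.3 0 0 0 5 0; -5.1 -3.3 0 0 0 5 0
-4.1 -2.6 0 0 0 4 0
```

Tracks well. Finish to about 91°, release and rise.

Call:
arm_command --deltas "-4.8 -3.1 0 0 0 5 0; -5.1 -3.3 0 0 0 5 0; -5.1 -3.3 0 0 0 5 0; -5.1 -3.3 0 0 0 5 0; -5.1 -3.3 0 0 0 5 0"

```text
time_s: 16.27
ee_pos: [657.4, -481.8, 183.9]
ee_rot: [179.6, -0.0, 78.1]
force: [0.5, -1.5, 4.5]
gripper_width: 9.4
```

Call:
arm_command --deltas "-1 -1 0 0 0 1 0; 0 0 0 0 0 0 0; 0 0 0 0 0 0 40; 0 0 0 0 0 0 40; 0 0 0 0 0 0 40"

```text
time_s: 16.9
ee_pos: [655.5, -482.0, 181.8]
ee_rot: [179.9, -0.1, 77.2]
force: [-0.3, -1.2, -0.1]
gripper_width: 36.4
```

Call:
arm_command --deltas "0 0 -20 0 0 0 40; 0 0 -40 0 0 0 40; 0 0 -40 0 0 0 40; 0 0 -20 0 0 0 40; 0 0 0 0 0 0 40"

```text
time_s: 17.52
ee_pos: [655.6, -482.9, 304.7]
ee_rot: [179.6, 0.0, 77.1]
force: [0.5, -0.2, -0.6]
gripper_width: 40.3
```

```bash
python3 - <<'E'
from h import *
s=state(); print(s["ee_pos"],s["ee_rot"],s["qpos"].round(1),s["force"].round(1),s["gripper_width"])
plan([(520,-100,310,80,40,6),(400,200,310,85,40,5)])
E
```

```text
[ 655.56117121 -482.91236627  304.73590037] [1.79581050e+02 1.39436467e-03 7.71384133e+01] [-37.3  42.4  35.5   0.2 101.7 -24.4] [ 0.5 -0.2 -0.6] 40.25331658145827
57 -36 -1 0.4 0 -0.5 40; 58 -36 -1 0 0 -0.5 40; 58 -35 -1 0 0 -0.4 40; 58 -35 -1 0 0 -0.5 40; 58 -34 -1 0 0 -0.5 40
58.6 -34.1 -0.6 0 0 -0.5 40; 55 -34 0 0 0 -1 40; 55 -33 0 0 0 -1 40; 57 -32 0 0 0 -1 40; 56 -31 0 0 0 -1 40
57.4 -30.4 -0.1 0 0 -1 40
```

Call:
arm_command --deltas "40 -36 -5 0 0 0 40; 50 -36 -2 0 0 0 40; 50 -35 0 0 0 0 40; 50 -35 0 0 0 0 40; 50 -34 0 0 0 0 40"

```text
time_s: 18.15
ee_pos: [535.1, -207.2, 307.6]
ee_rot: [179.9, -0.1, 77.1]
force: [0.9, 0.7, -0.3]
gripper_width: 40.3
```

Call:
arm_command --deltas "55 -34 0 0 0 0 40; 55 -34 0 0 0 0 40; 55 -33 0 0 0 0 40; 55 -32 0 0 0 0 40; 55 -31 0 0 0 0 40"

```text
time_s: 18.77
ee_pos: [438.9, 89.3, 307.6]
ee_rot: [179.9, -0.0, 77.1]
force: [0.0, -0.1, 0.1]
gripper_width: 39.7
```

Call:
arm_command --deltas "50 0 0 0 0 0 40; 30 0 0 0 0 0 40; 0 0 0 0 0 0 40; 0 0 0 0 0 0 40"

```text
time_s: 19.27
ee_pos: [457.9, 165.0, 308.2]
ee_rot: [179.9, 0.0, 77.1]
force: [-0.5, -0.1, -0.0]
gripper_width: 39.9
```

```bash
python3 - <<'E'
from h import *
s=state(); print(s["ee_pos"],s["force"].round(1),s["time_s"])
f=grab_frame("top");g=grab_frame("scene")
cv2.imwrite("pics/a4.png",np.vstack([cv2.resize(f,(400,300)),cv2.resize(g,(400,300),interpolation=3)])[:,:,::-1])
cv2.imwrite("pics/a5.png",cv2.resize(f[110:206,245:421],(792,432),interpolation=2)[:,:,::-1])
for t in (85,90,95):
  o=[]
  for sg in(1,-1):
    a=np.radians(CAB[2]+sg*90+sg*t); h=c2w(CAB,(-115,-165*sg,220))[0]; o.append(((proj("top",h+165*np.array([np.cos(a),np.sin(a),0]))[0]-[245,110])*4.5).round(0))
  print(t,o)
E
```

```text
[457.87948287 164.9888314  308.2241165 ] [-0.5 -0.1 -0. ] 19.275
85 [array([190., -63.]), array([721.,  37.])]
90 [array([165., -69.]), array([746.,  41.])]
95 [array([139., -73.]), array([772.,  47.])]
```

View pics/a4.png

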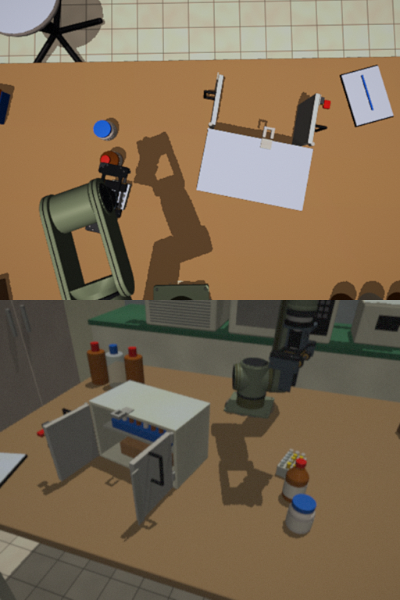

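View pics/a5.png

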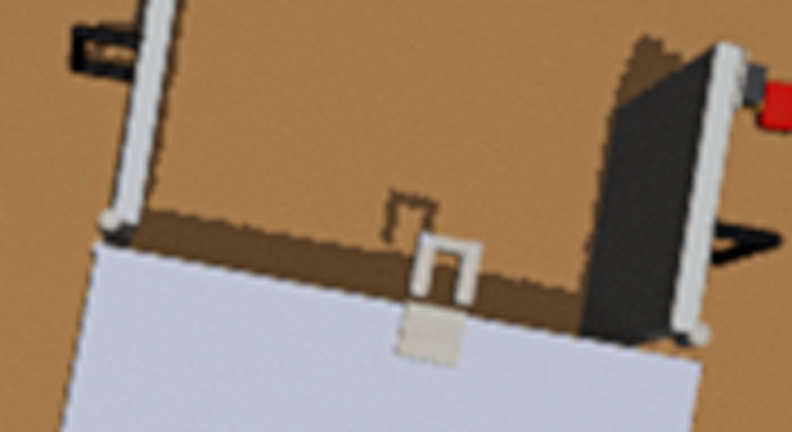

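Both doors stand at about 90°. The passive door's free edge is at (745,45), against (746,41) predicted for 90°. The bystanders haven't moved and the arm is clear.

```bash
python3 -c "
from workcell import *
print(job_done(),state()['time_s'])"
```

```text
the job is handed in; nothing more can be done
the job is handed in; nothing more can be done
```

Both cabinet doors now stand open at about a right angle, and the job is handed in; it took about 20 s of the 67 s allowed.

- **Order:** I opened the near (active) door first. With the far (passive) door still shut, I pressed the red knob down to its stop. The tip held at 180 mm while the force rose to 13.7 N. Then I pulled the passive door open.
- **Last checks:** In the final top picture, the passive door's free edge lay within about 1° of the 90° prediction. The active door's free edge was outside that crop, so its angle rests on the handle track and the view of the door. The strike was empty. The bottle, jar and rack stood where they had been, though the arm partly hid the rack from above; I judged this by eye. The arm was clear, reading near-zero force. The highest force I read was 13.7 N.
- **Disagreement:** The task text says the cabinet front faces roughly world +y. Both cameras showed it facing about world +x, turned 12° towards −y. I worked from the images, and the handles and hinges were where that fit put them.
- **Worry that came to nothing:** I expected the cover strip might catch the knob when the active door opened. I saw no contact force there.

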